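# Press a sample in the ratchet press

### The arm

A 7-joint arm with a two-finger parallel gripper is mounted at the origin on the work surface. World frame = base frame: x ahead of the robot, y to its left, z up, the work surface at z = 0. Lengths are in m, angles in rad, forces in N, time in s.
With the tool pointing down it reaches from about 0.425 to 0.95 m from the base axis. Payload 4.7 kg.
Tool frame: the origin (TCP) lies at the very end of the fingers, on their centre line; the grasp point (between the pads) lies 19 mm behind it; z points along the fingers, y is the direction in which the jaws open and shut (so a half turn about z gives the same grasp; the last joint's range is limited). The gripper opens to 87 mm and grips with 3 to 60 N. Pads are 19 mm wide; open, the fingers measure 117 mm over their backs; the gripper's body (75 mm by 190 mm) begins 51 mm behind the grasp point.
Start: joints at [-0.029, 0.469, -0.049, 1.532, 0.024, 1.141, -0.082], TCP at [0.675, 0, 0.223] pointing down, gripper open.
Joint ranges: [-2.59, 2.59], [-0.33, 1.99], [-1.39, 1.29], [0.1, 2.45], [-1.04, 4.18], [0.21, 1.99], [-2.66, 2.66]. Speed limits (rad/s): [2.57, 2.57, 3.14, 3.14, 3.14, 3.14, 3.14].

### API

Orientations are given as a rotation vector (axis times angle).
In Python, from bench import env gives the robot as it stands.
- The arm moves only by the tool carry_out, never from a script. Its argument "rows" is one flat list of numbers, 5 for each row, row after row: the finger opening in m, from 0 to 0.087, then the shift along the tool's x, y, z in m, then the turn about the tool's z in degrees. In form: [jaw, tx, ty, tz, yaw, jaw, tx, ty, tz, yaw, ...]. A call has 1 to 8 rows; each row shifts and turns the pose as measured when the row begins, along the tool's axes as they then stand; what a row does not reach is not made up. A row lasts 1/10 s, in which the tool goes at most 50 mm and 8.59 degrees, less where a joint would pass 70% of its speed; a pose out of reach is approached as far as the arm can. A call with a gripper value outside its range is refused whole. The fingers move at their own pace and stop on an object; the grip force is fixed at half the most. Time passes only in rows, so rows that do not move let the fingers close. It gives the time, the measured TCP pose, the force and the opening at its end, in the units of the state.
- env.state(): the state, without advancing time (a new reading comes with each control period).
- env.grab_frame(name): name is "scene" or "side" or "wrist"; returns a dict with "frame" (480x640x3 uint8, blue, green, red), "K" (3x3 intrinsics, pixels), "cam_to_world" (4x4, takes a point from camera to world coordinates); the wrist camera has in their place "tool_from_camera" (4x4, takes a point from camera to tool coordinates, whose origin is the TCP and whose axes are the flange's). Camera axes: x right, y up, looking along -z (the intrinsics and any distortion apply to the point x, -y, -z); pixel columns grow to the right and rows downward; lengths in m; the calibration is good to about 2 mm. A picture is of the moment at which its call begins: read the wrist's pose just before it. There is no depth.
- env.hand_in(): hands the job in, once; it reports no verdict.
The state is a dict: "clock": time; "joint_pos": joint angles; "dq": joint speeds; "joint_efforts": joint torques, N m; "position": TCP position; "orientation": TCP orientation; "force": force on the tool from outside, world axes, zero at the start; "torque": the same for the moment, N m; "grip_width": finger opening in m.
Only numpy, scipy, OpenCV 4.12 (cv2) and the standard library are available. Lean on these libraries where they do the work, as an engineer would, in place of code of your own. Each camera call takes 0.05 s, during which the arm holds its last target.

### The job

Slide the sample mould fully home under the press, then work the press's ratchet lever back and forth, one notch a swing, until the sample is pressed firmly: the lid first sinks almost freely, so go two notches beyond the swing in which the lever first stiffens, no more. Then swing the lever fully back to its rest and let go; do not bang or force the lever against its stops, turn the wheel only with the lever, and leave the other things on the bench alone.

Things in the scene. Friction and masses are not known exactly. Their poses are not given: they have to be found in the camera images.
- press: Bench press, grey and steel, fixed to the bench. Origin: on the bench, on the spindle axis; z up. Base 160 (x) by 270 (y) mm, 18 high, from y -160 to +110. Crosshead 165 by 60 mm, top 176 mm high, on two columns at x +-64 mm; the ratchet wheel lies flat on it, the lever above. In this frame the sled slides along +y (it comes out towards -y), the lever points to about +y.
- sled (a joint): Travel of the aluminium sled that carries the mould, along the press's +y, m: 0 fully out, 0.090 fully home against a hard stop (mould under the plate). Starts between 0 and 0.04. Slides with about 3 N of friction, stays where it is left.
- sled_grip (a point): Centre of the free length of the sled's upright round black post: 18 mm diameter, from 28 to 90 mm above the bench (this point: 65 mm above the bench). It stands on the spindle line (press x = 0), at press y = -125 mm when home, -215 mm when fully out.
- lever (a joint): Lever angle about the upright spindle, rad: 0 = fully back (rest), 0.419 = fully forward, clockwise from above; at 0.209 it points along press +y. Stiff rubber stops at both ends give 0.01 rad (1.5 mm at the grip) for 25 N there. Stays put, starts at 0.05 to 0.35. Clockwise drives the wheel; only 0.013 rad (2 mm) is spare at each end: stop shorter and the notch is missed, so feel the stops.
- lever_grip (a point): Middle of the lever's upright round black grip: 20 mm thick, 140 mm from the spindle axis, 207 to 269 mm above the bench (this point: 241 mm). A forward swing takes about 2.5 N when free, plus 4.5 N per 100 N on the lid. Held still at 0.30 rad (before the click) friction hides part: none is felt when free, 3.5 N if that swing ends at 100 N on the lid, 4.5 N at 130 N, 6 N at 160 N.
- wheel: Steel ratchet wheel, flat on the crosshead, 84 mm across, 16 saw teeth (0.393 rad apart), 14 mm thick, with a spring-loaded holding plunger at its side. Origin on the axis at its underside. Each full swing turns it one notch clockwise, which lowers the plate 2.5 mm.
- plate: Round aluminium pressing plate, 58 mm across, 10 mm thick, under the crosshead. Origin: centre of its underside, some 78 to 81 mm above the bench at the start. The proper pressing is 95 to 190 N between plate and lid; more than 250 N spoils the sample.
- lid: Round aluminium plunger lid, 52 mm across, standing out of the steel mould (60 mm across) on the sled. Origin: centre of its underside; its top is 28 mm above that, 76.5 mm above the bench at first. Pushed by the plate it first sinks freely (1 to 12 mm, different each time and not to be seen), then bears on the sample: from there each notch adds about 60 N.
- dish_a: Bystander: glass petri dish, 90 mm across, 14 mm high, near the lever side of the press. Origin under its centre. Leave alone.
- dish_b: Bystander: another such petri dish, behind the sled. Leave alone.
- jar: Bystander: closed jar, 48 mm across, 70 mm high, on the robot's side of the press. Leave alone.
- beaker: Bystander: glass beaker, 60 mm across, 80 mm high, behind the press. Leave alone.
- mould2: Bystander: spare empty steel mould, 60 mm across, 34 mm high, behind the press. Leave alone.
- spatula: Bystander: wooden-handled spatula, 180 mm long, lying in front of the lever side of the press. Leave alone.

How it is judged:
By the outcome, as a careful person would: the job done as asked, in the order asked, and still so for the second after the job is handed in, with the robot touching nothing.
It also fails if it takes over 72 s, if anything falls off the work surface, if the arm or the gripper's body presses on something with over 40 N, if the wrist force passes 120 N, or if a joint passes its speed limit or range.

## Working session

There is one attempt and no reset: what is moved stays moved. The work goes in short steps, Python scripts to look and compute and a tool call to move; the robot and the scene stay as the last step left them, time stands still between calls to the robot, and variables do not carry over. Pictures are saved under pics/ and viewed, and the job is handed in when it is done.

Besides the shell and the picture viewer there is one more tool, called after "Call:" as name(argument=value, ...), one argument or row to a line, values as JSON. carry_out: Moves the arm, as the interface text tells. Its arguments: {"type":"object","properties":{"rows":{"type":"array","items":{"type":"number"}}},"required":["rows"]}

```bash
ls; mkdir -p pics
python3 - <<'E'
from bench import env
import cv2
s=env.state(); print(s)
for n in ("scene","side","wrist"):
    f=env.grab_frame(n); cv2.imwrite(f"pics/{n}0.png",f["frame"]); print(n,f["K"].round(1).tolist(),[ (k,v.round(4).tolist()) for k,v in f.items() if k not in("frame","K") and hasattr(v,'round')],f.keys())
E
```

```text
pics
{'clock': 0.0, 'joint_pos': array([-0.02889857,  0.46946006, -0.04860611,  1.53367865,  0.02413663,
        1.14097298, -0.08226432]), 'dq': array([ 0.00042942,  0.00096404, -0.00075462, -0.00041797, -0.00024619,
        0.00036806,  0.00072824]), 'joint_efforts': array([ 8.49551179e-05, -5.07972229e+01, -8.03461717e-02, -2.36155879e+01,
       -6.12773141e-02,  3.78107757e-02,  1.50727069e-04]), 'position': array([6.74413827e-01, 6.42127691e-06, 2.21493380e-01]), 'orientation': array([-2.22042405, -2.22062569,  0.00225063]), 'force': array([-0.74072618, -0.86551451, -0.17161788]), 'torque': array([-3.99657951e-05,  5.70334673e-02, -2.16670765e-02]), 'grip_width': 0.08720800812561602}
scene [[539.3, 0.0, 323.1], [0.0, 539.3, 237.8], [0.0, 0.0, 1.0]] [('cam_to_world', [[0.721, -0.5119, 0.467, 1.1025], [0.6929, 0.5427, -0.4748, -0.4775], [-0.0104, 0.6659, 0.746, 0.9631], [0.0, 0.0, 0.0, 1.0]])] dict_keys(['frame', 'K', 'cam_to_world'])
side [[451.1, 0.0, 323.3], [0.0, 451.1, 241.0], [0.0, 0.0, 1.0]] [('cam_to_world', [[0.8081, 0.3495, -0.4741, 0.1511], [-0.5886, 0.4478, -0.6731, -0.5821], [-0.0229, 0.823, 0.5676, 0.6683], [0.0, 0.0, 0.0, 1.0]])] dict_keys(['frame', 'K', 'cam_to_world'])
wrist [[414.4, 0.0, 313.2], [0.0, 414.4, 237.8], [0.0, 0.0, 1.0]] [('tool_from_camera', [[-0.0002, 0.9646, 0.2639, 0.0727], [1.0, 0.0002, -0.0002, -0.0015], [-0.0003, 0.2639, -0.9646, -0.1622], [0.0, 0.0, 0.0, 1.0]])] dict_keys(['frame', 'K', 'tool_from_camera'])
```

View pics/scene0.png

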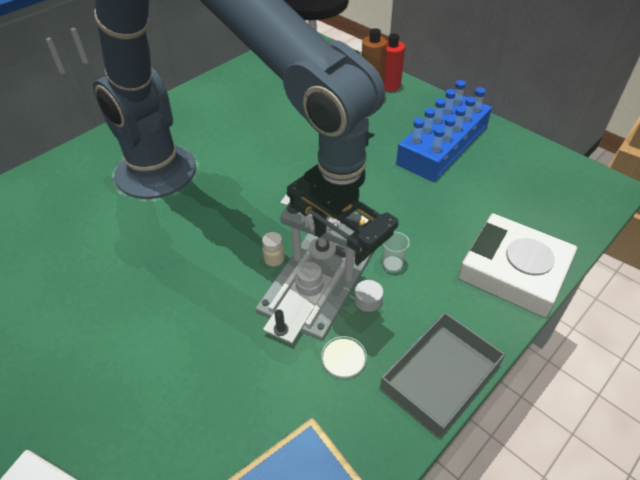

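View pics/side0.png

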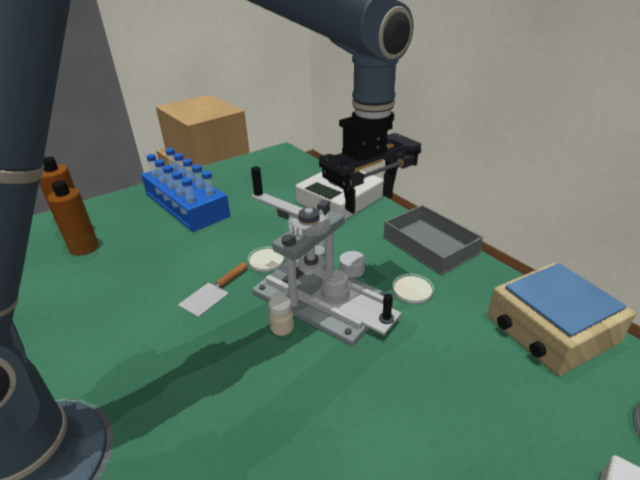

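View pics/wrist0.png

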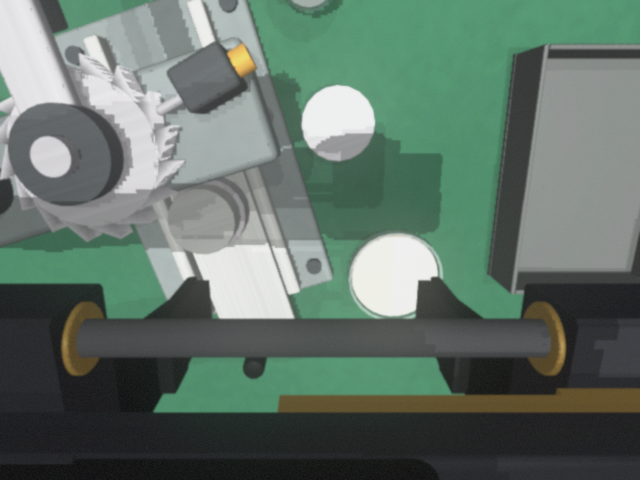

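The scene view shows the press at about (320,270), with the post at (280,322). The side view shows the post at (387,308), the lever grip at (257,180) and the wheel knob at (308,213). The wrist view shows the wheel at (65,155). I'll zoom in on these.

Run:
```python
import cv2,numpy as np
a=cv2.imread("pics/scene0.png");b=cv2.imread("pics/side0.png")
A=cv2.resize(a[100:360,240:430],None,fx=3,fy=3,interpolation=cv2.INTER_CUBIC)[:600+180]
B=cv2.resize(b[140:350,170:450],None,fx=2.8,fy=2.8,interpolation=cv2.INTER_CUBIC)
cv2.imwrite("pics/zs.png",cv2.resize(A,None,fx=.77,fy=.77));cv2.imwrite("pics/zd.png",B)
print(A.shape,B.shape)
```

```text
(780, 570, 3) (588, 784, 3)
```

View pics/zs.png

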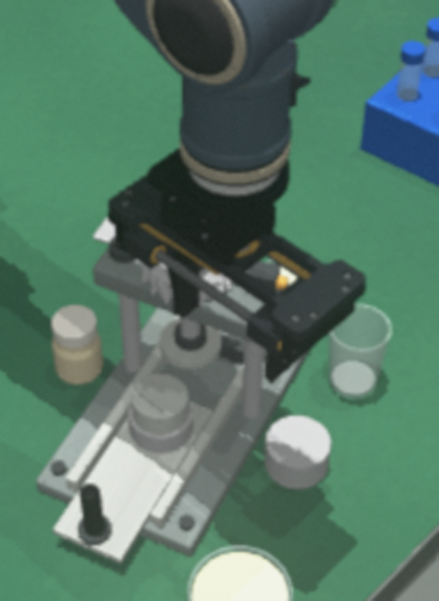

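View pics/zd.png

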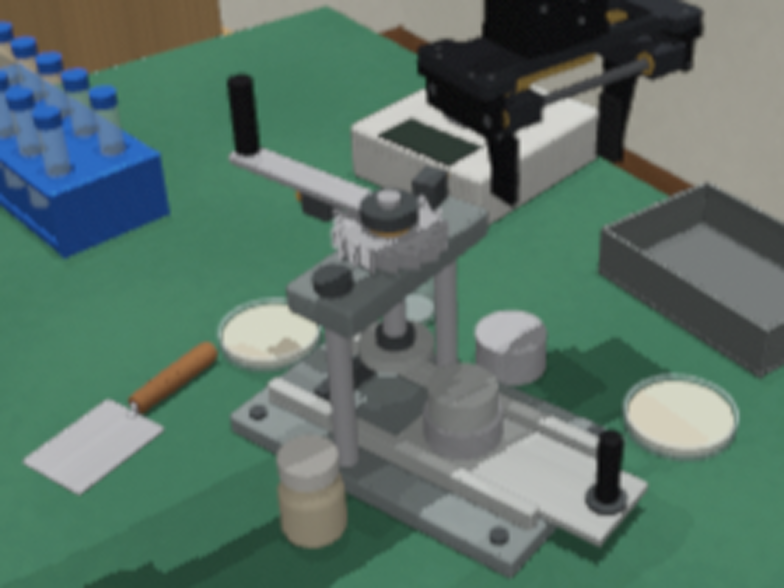

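```bash
cat > h.py <<'E'
import numpy as np
SC=dict(K=[539.3,323.1,237.8],T=np.array([[0.721,-0.5119,0.467,1.1025],[0.6929,0.5427,-0.4748,-0.4775],[-0.0104,0.6659,0.746,0.9631]]))
SI=dict(K=[451.1,323.3,241.0],T=np.array([[0.8081,0.3495,-0.4741,0.1511],[-0.5886,0.4478,-0.6731,-0.5821],[-0.0229,0.823,0.5676,0.6683]]))
def ray(c,u,v):
    f,cx,cy=c["K"]; d=np.array([(u-cx)/f,-(v-cy)/f,-1.]); return c["T"][:,3],c["T"][:,:3]@d
def onz(c,u,v,z):
    o,d=ray(c,u,v); return (o+d*(z-o[2])/d[2])
def tri(u1,v1,u2,v2):
    o,d=ray(SC,u1,v1);p,e=ray(SI,u2,v2)
    d/=np.linalg.norm(d);e/=np.linalg.norm(e)
    t=np.linalg.lstsq(np.c_[d,-e],p-o,rcond=None)[0]
    a=o+t[0]*d;b=p+t[1]*e
    return (a+b)/2,np.linalg.norm(a-b)
S=lambda x,y:(240+x/2.31,100+y/2.31)
D=lambda x,y:(170+x/2.8,140+y/2.8)
E
python3 - <<'E'
from h import *
np.set_printoptions(precision=4,suppress=True)
print("lever top",onz(SI,*D(241,80),.269),"bot",onz(SI,*D(246,150),.207))
print("post top",onz(SI,*D(609,437),.09),onz(SC,*S(91,489),.09))
print("bolts side",onz(SI,*D(257,412),.02),onz(SI,*D(498,537),.02))
print("bolts scene",onz(SC,*S(58,467),.02),onz(SC,*S(187,522),.02))
print("spindle thru lever plane? ",onz(SI,*D(389,197),.215))
print("jar", onz(SI,*D(308,450),.07), "mould2",onz(SC,*S(298,440),.034),"dish_b",onz(SC,*S(240,585),.014),"beaker",onz(SC,*S(360,325),.08), "dish_a",onz(SI,*D(270,332),.014))
E
```

```text
lever top [0.5298 0.1875 0.269 ] bot [0.5312 0.1957 0.207 ]
post top [ 0.6218 -0.1215  0.09  ] [ 0.6272 -0.1181  0.09  ]
bolts side [0.4791 0.1251 0.02  ] [ 0.5463 -0.0958  0.02  ]
bolts scene [ 0.5494 -0.0936  0.02  ] [ 0.6764 -0.0546  0.02  ]
spindle thru lever plane?  [0.5699 0.0587 0.215 ]
jar [0.4619 0.0126 0.07  ] mould2 [0.6955 0.0727 0.034 ] dish_b [ 0.7506 -0.0661  0.014 ] beaker [0.6709 0.1873 0.08  ] dish_a [0.5443 0.2181 0.014 ]
```

The press yaw is about 17.2° and the spindle is near (0.5706, 0.0591). The post is at press y ≈ -0.187, and the lever at about 0.22 rad. I'll push the sled with closed fingers from behind the post, so first I move to the start of that push.

Call:
carry_out(
  rows=[0,-0.04,-0.009,0,0,0,-0.04,-0.009,0,0,0,-0.04,-0.009,0,0,0,-0.036,-0.009,0,-8.5,0,0,0,0,-8.5,0,0,0,0,0],
)

```text
clock: 0.75
position: [0.6366, -0.1593, 0.2182]
orientation: [-1.851, -2.531, 0.004]
force: [1.0, 0.5, -0.3]
grip_width: 0.0468
```

Run:
```python
from bench import env
import cv2
s=env.state(); print(s["clock"],s["position"],s["orientation"],s["force"],s["grip_width"])
for n in ("scene","wrist"):
    f=env.grab_frame(n); cv2.imwrite(f"pics/{n}1.png",f["frame"])
```

```text
0.75 [ 0.63655235 -0.15932484  0.21822268] [-1.85061186 -2.53128739  0.00393352] [ 0.98993577  0.46775714 -0.25685791] 0.04675740284797268
```

View pics/wrist1.png

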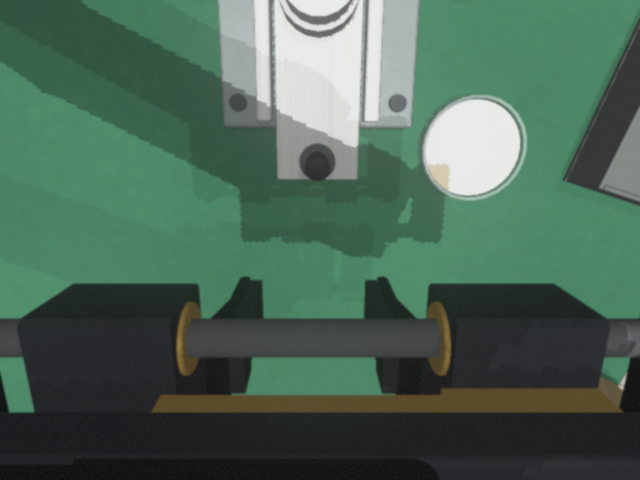

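View pics/scene1.png

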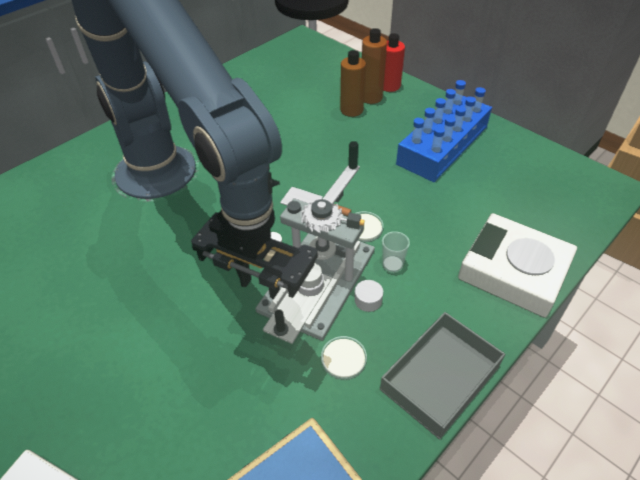

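The wrist view shows the post top at about (317,157) and the front bolts at (238,102) and (397,103), so the tool is well lined up with the press. The scene view now shows the lever grip clearly, with its top near (353,144).

```bash
cat >> h.py <<'E'
from scipy.spatial.transform import Rotation as R
TC=np.array([[-0.0002,0.9646,0.2639,0.0727],[1,0.0002,-0.0002,-0.0015],[-0.0003,0.2639,-0.9646,-0.1622]])
def wr(pos,rv,u,v,z):
    r=R.from_rotvec(rv).as_matrix(); d=np.array([(u-313.2)/414.4,-(v-237.8)/414.4,-1.])
    o=np.array(pos)+r@TC[:,3]; d=r@TC[:,:3]@d
    return o+d*(z-o[2])/d[2]
def topress(p,sp=(0.5706,0.0591),yaw=17.2):
    a=np.radians(yaw);q=np.array(p[:2])-sp
    return np.array([q@[np.cos(a),np.sin(a)],q@[-np.sin(a),np.cos(a)]])
E
python3 - <<'E'
from h import *
import cv2
np.set_printoptions(precision=4,suppress=True)
P=[0.63655,-0.15932,0.21822];O=[-1.8506,-2.5313,0.0039]
r=R.from_rotvec(O).as_matrix(); print("tool x heading",np.degrees(np.arctan2(r[1,0],r[0,0])), "tilt",r[:,2])
print("post",wr(P,O,317,157,.09)); b1=wr(P,O,238,102,.02);b2=wr(P,O,397,103,.02);print("bolts",b1,b2,np.degrees(np.arctan2(*(b2-b1)[[1,0]])))
im=cv2.imread("pics/wrist1.png");
sc=cv2.imread("pics/scene1.png");cv2.imwrite("pics/zs1.png",cv2.resize(sc[130:345,250:400],None,fx=2.7,fy=2.7,interpolation=cv2.INTER_CUBIC))
E
```

```text
tool x heading 107.65938224242912 tilt [-0.0063  0.0015 -1.    ]
post [ 0.6214 -0.1102  0.09  ]
bolts [ 0.5471 -0.092   0.02  ] [ 0.6728 -0.0528  0.02  ] 17.290346703651956
```

View pics/zs1.png

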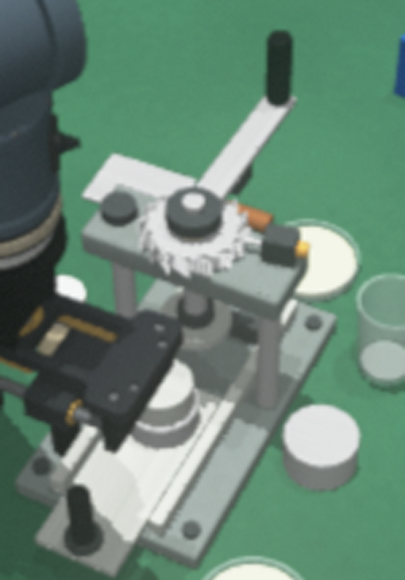

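Run:
```python
from h import *
np.set_printoptions(precision=4,suppress=True)
Q=lambda x,y:(250+x/2.7,130+y/2.7)
print(onz(SC,*Q(280,39),.269),onz(SC,*Q(280,98),.207),tri(*Q(280,39),*D(241,80)),tri(*Q(280,98),*D(246,150)))
print("post",tri(*Q(78,490),*D(609,437)),topress(tri(*Q(78,490),*D(609,437))[0]))
print("bolts",onz(SC,*Q(42,466),.02),onz(SC,*Q(191,530),.02),onz(SC,*Q(314,322),.02))
print("hub",tri(*Q(194,200),*D(389,197)))
print("tcp press",topress([0.63655,-0.15932]))
```

```text
[0.5366 0.191  0.269 ] [0.5352 0.1956 0.207 ] (array([0.5334, 0.1948, 0.2652]), np.float64(0.00010337694020321099)) (array([0.5329, 0.1985, 0.2047]), np.float64(0.0012500617120079396))
post (array([ 0.6247, -0.1179,  0.0866]), np.float64(0.0015686249147089698)) [-0.0007 -0.185 ]
bolts [ 0.5509 -0.0937  0.02  ] [ 0.6767 -0.0555  0.02  ] [0.6088 0.1654 0.02  ]
hub (array([0.5708, 0.0608, 0.2143]), np.float64(0.0014448403772708215))
tcp press [-0.0016 -0.2282]
```

Call:
carry_out(
  rows=[0,0,0,0.035,0.4,0,0,0.0008,0.035,0,0,0,0.0008,0.035,0,0,0,0,0.035,0,0,0,0,0.028,0,0,0,0,0.008,0],
)

```text
clock: 1.45
position: [0.6435, -0.1495, 0.0399]
orientation: [1.87, 2.523, 0.006]
force: [-0.1, 0.0, -0.4]
grip_width: 0.0009
```

```bash
cat > st.py <<'E'
from bench import env
from h import *
np.set_printoptions(precision=4,suppress=True)
def pf(f):
    a=np.radians(17.2);return np.array([f[0]*np.cos(a)+f[1]*np.sin(a),-f[0]*np.sin(a)+f[1]*np.cos(a),f[2]])
def rep(n=0):
    F=[]
    s=env.state();F.append(s["force"])
    for i in range(n):
        env.grab_frame("wrist");s=env.state();F.append(s["force"])
    r=R.from_rotvec(s["orientation"]).as_matrix()
    print("t",round(s["clock"],2),"pos",s["position"],"press",topress(s["position"]),"hd",round(np.degrees(np.arctan2(r[1,0],r[0,0])),2),"Fpress",pf(np.mean(F,0)),"sd",np.std(F,0),"w",round(s["grip_width"],4))
    return s
E
python3 -c "
from st import *
rep()"
```

```text
t 1.45 pos [ 0.6435 -0.1495  0.0399] press [ 0.008  -0.2208] hd 106.91 Fpress [-0.1359  0.0447 -0.41  ] sd [0. 0. 0.] w 0.0009
```

Call:
carry_out(
  rows=[0,0,-0.0075,0,0,0,0.008,0,0,0,0,0.008,0,0,0],
)

```text
clock: 1.75
position: [0.6323, -0.1353, 0.0411]
orientation: [1.87, 2.52, 0.006]
force: [-0.2, -1.6, -0.9]
grip_width: 0.0003
```

```bash
python3 -c "
from st import *
s=rep();r=R.from_rotvec(s['orientation']).as_matrix();print(r[:,2])"
```

```text
t 1.75 pos [ 0.6323 -0.1353  0.0411] press [ 0.0015 -0.2039] hd 106.83 Fpress [-0.6168 -1.479  -0.8936] sd [0. 0. 0.] w 0.0003
[ 0.0048  0.0009 -1.    ]
```

Call:
carry_out(
  rows=[0,0.01,-0.0005,0,0.3,0,0.01,-0.0005,0,0,0,0.01,0,0,0,0,0.01,0,0,0,0,0.006,0,0,0,0,0.004,0,0,0],
)

```text
clock: 2.35
position: [0.616, -0.0862, 0.0444]
orientation: [1.875, 2.509, 0.003]
force: [0.6, -2.9, -1.9]
grip_width: 0.0006
```

```bash
python3 -c "
from st import *
import cv2
s=rep()
f=env.grab_frame('side');cv2.imwrite('pics/side2.png',cv2.resize(f['frame'][140:350,170:450],None,fx=2.8,fy=2.8,interpolation=cv2.INTER_CUBIC))"
```

```text
t 2.35 pos [ 0.616  -0.0862  0.0444] press [ 0.0004 -0.1522] hd 106.45 Fpress [-0.2883 -2.9217 -1.8772] sd [0. 0. 0.] w 0.0006
```

View pics/side2.png

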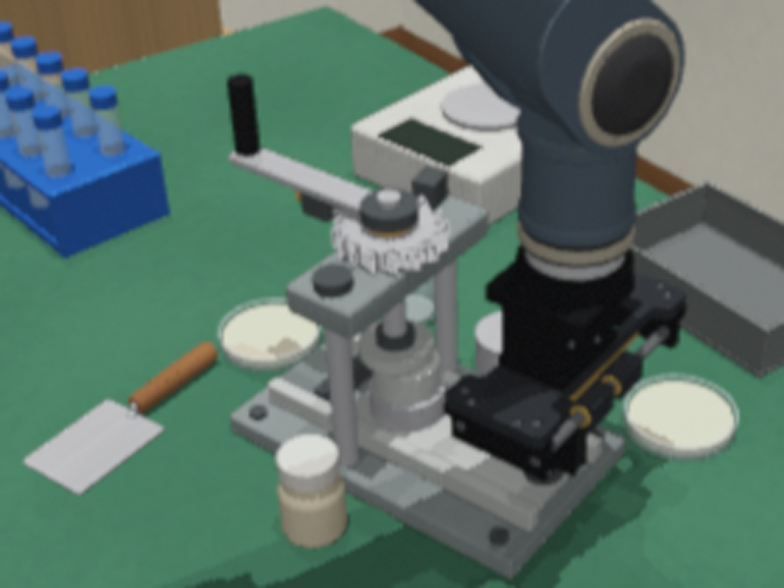

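The fingers are pushing the sled, with the mould at (408,385) in the crop nearly under the plate. I'll creep to the stop.

Call:
carry_out(
  rows=[0,0.003,0,0.001,0.3,0,0.003,0,0.001,0.3],
)

```text
clock: 2.6
position: [0.6144, -0.0797, 0.0432]
orientation: [1.889, 2.499, 0.003]
force: [-1.4, -3.7, 2.5]
grip_width: 0.0002
```

Call:
carry_out(
  rows=[0,0.002,0,0,0],
)

```text
clock: 2.7
position: [0.6138, -0.0779, 0.0432]
orientation: [1.89, 2.498, 0.003]
force: [-2.6, -2.7, 0.4]
grip_width: 0.0003
```

Call:
carry_out(
  rows=[0,0.002,0,0,0],
)

```text
clock: 2.8
position: [0.6137, -0.0775, 0.0433]
orientation: [1.889, 2.496, 0.002]
force: [0.2, -7.8, -1.0]
grip_width: 0.0007
```

```bash
python3 -c "
from st import *
s=rep()"
```

```text
t 2.8 pos [ 0.6137 -0.0775  0.0433] press [ 0.0008 -0.1432] hd 105.75 Fpress [-2.1098 -7.4693 -0.9745] sd [0. 0. 0.] w 0.0007
```

Call:
carry_out(
  rows=[0,0.003,0,0,0],
)

```text
clock: 2.9
position: [0.6137, -0.0775, 0.0434]
orientation: [1.889, 2.491, -0.0]
force: [1.7, -9.1, -1.4]
grip_width: 0.0002
```

Call:
carry_out(
  rows=[0,0.003,0,0,0],
)

```text
clock: 3.0
position: [0.6137, -0.0777, 0.0434]
orientation: [1.889, 2.486, -0.002]
force: [1.4, -8.2, -1.6]
grip_width: 0.0005
```

```bash
python3 -c "
from st import *
s=rep()"
```

```text
t 3.0 pos [ 0.6137 -0.0777  0.0434] press [ 0.0008 -0.1434] hd 105.55 Fpress [-1.0926 -8.2295 -1.5727] sd [0. 0. 0.] w 0.0005
```

The sled is home: the position stalled at press y -0.1434 against -0.1435 expected, with 8 N on the stop. I'll back off, rise and open.

Call:
carry_out(
  rows=[0,-0.012,0,0,0,0,-0.02,0,0,0.5,0,-0.01,0,-0.035,0,0.05,0,0,-0.045,0,0.087,0,0,-0.045,0,0.087,0,0,-0.045,0,0.087,0,0,-0.045,0,0.087,0,0,-0.045,0],
)

```text
clock: 3.8
position: [0.6221, -0.1196, 0.3054]
orientation: [1.916, 2.485, 0.001]
force: [0.4, 0.6, -0.1]
grip_width: 0.0324
```

```bash
python3 -c "
from st import *
import cv2
s=rep()
f=env.grab_frame('side');cv2.imwrite('pics/side3.png',cv2.resize(f['frame'][140:350,170:450],None,fx=2.8,fy=2.8,interpolation=cv2.INTER_CUBIC))
f=env.grab_frame('wrist');cv2.imwrite('pics/wrist3.png',f['frame'])"
```

```text
t 3.8 pos [ 0.6221 -0.1196  0.3054] press [-0.0037 -0.1859] hd 104.75 Fpress [ 0.533   0.4709 -0.083 ] sd [0. 0. 0.] w 0.0324
```

View pics/side3.png

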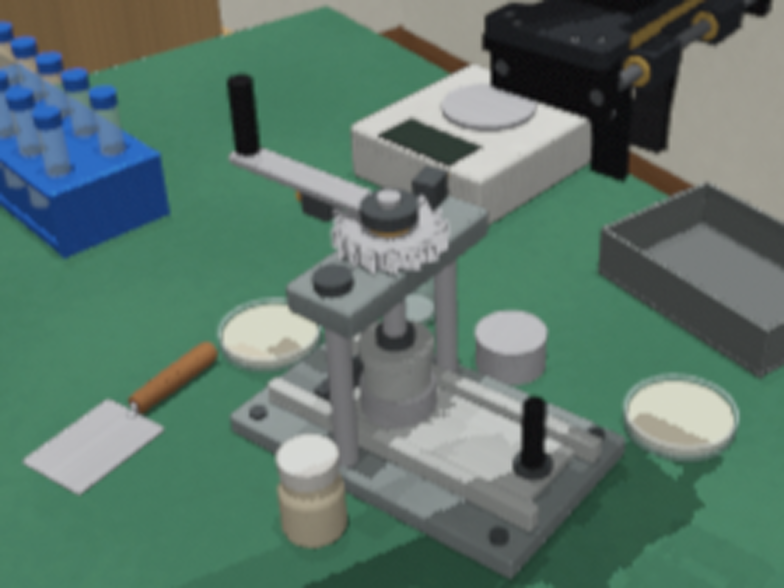

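View pics/wrist3.png

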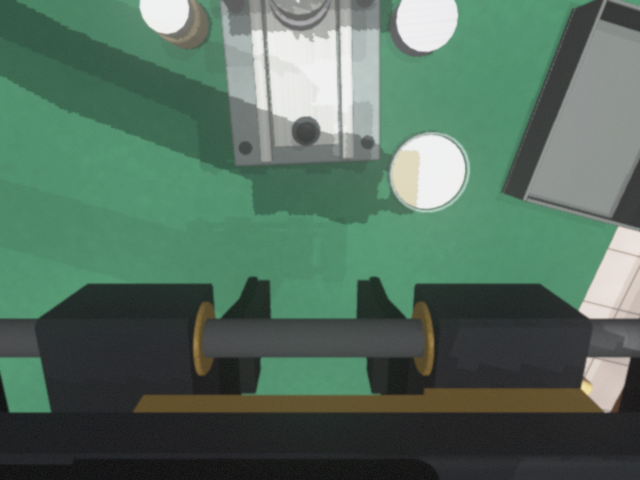

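The sled is home, with the post at (534,400) and the mould under the plate. I'll travel over the press to the lever grip.

Call:
carry_out(
  rows=[0.087,0.046,-0.001,0,0.3,0.087,0.046,-0.001,0,0.3,0.087,0.046,-0.001,0,0.3,0.087,0.046,-0.001,0,0,0.087,0.046,-0.001,0,0,0.087,0.046,-0.001,0,0,0.087,0.02,0,0,0,0.087,0,0,0,0],
)

```text
clock: 4.7
position: [0.5515, 0.1722, 0.3097]
orientation: [1.94, 2.45, 0.029]
force: [0.5, -0.4, -0.2]
grip_width: 0.0865
```

```bash
python3 -c "
from st import *
import cv2
s=rep();print(s['orientation'])
f=env.grab_frame('wrist');cv2.imwrite('pics/wrist4.png',f['frame'])
f=env.grab_frame('scene');cv2.imwrite('pics/scene4.png',f['frame'])"
```

```text
t 4.7 pos [0.5515 0.1722 0.3097] press [0.0152 0.1137] hd 103.25 Fpress [ 0.3453 -0.4775 -0.1637] sd [0. 0. 0.] w 0.0865
[1.9402 2.4501 0.029 ]
```

View pics/wrist4.png

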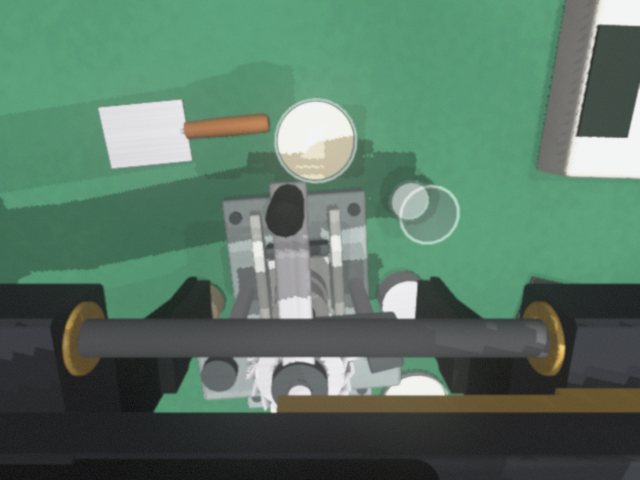

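View pics/scene4.png

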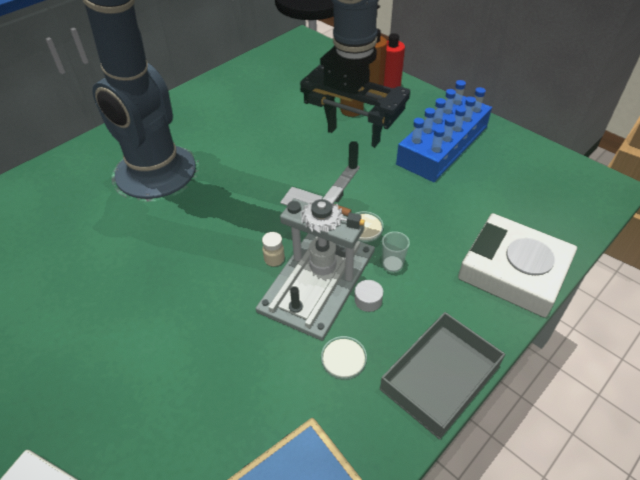

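```bash
python3 -c "
from h import *
import cv2
im=cv2.imread('pics/wrist4.png')[170:250,250:330];cv2.imwrite('pics/zw4.png',cv2.resize(im,None,fx=6,fy=6,interpolation=cv2.INTER_CUBIC))
P=[0.5515,0.1722,0.3097];O=[1.9402,2.4501,0.029]
print(R.from_rotvec(O).as_matrix().round(4))
print(wr(P,O,284,219,.269),wr(P,O,291,190,.207), 'hub',wr(P,O,300,378,.2143))
"
```

```text
[[-0.2292  0.9731  0.0242]
 [ 0.9734  0.2291  0.0045]
 [-0.0012  0.0246 -0.9997]]
[0.53063956 0.19503931 0.269     ] [0.53135375 0.20034128 0.207     ] hub [0.56639552 0.07191333 0.2143    ]
```

View pics/zw4.png

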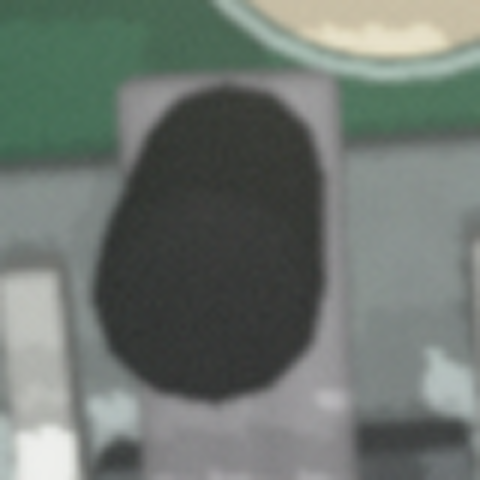

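The wrist view puts the grip top at about (285,218), so the grip is near (0.532, 0.1945). I'll move over it and descend.

Call:
carry_out(
  rows=[0.087,0.013,-0.008,0,-2.5,0.087,0.013,-0.007,0,0,0.087,0,0,0.03,0,0.087,0,-0.001,0.03,0,0.087,0,0,0.02,0,0.087,0,0,0,0],
)

```text
clock: 5.4
position: [0.5325, 0.1851, 0.228]
orientation: [1.9, 2.475, 0.029]
force: [0.3, -0.1, 0.4]
grip_width: 0.0869
```

```bash
python3 -c "
from st import *
import cv2
s=rep();print(R.from_rotvec(s['orientation']).as_matrix())
f=env.grab_frame('wrist');cv2.imwrite('pics/wrist5.png',f['frame'])
f=env.grab_frame('side');cv2.imwrite('pics/side5.png',cv2.resize(f['frame'][50:350,170:450],None,fx=2.,fy=2.,interpolation=cv2.INTER_CUBIC))
"
```

```text
t 5.4 pos [0.5325 0.1851 0.228 ] press [0.0009 0.1316] hd 104.96 Fpress [ 0.2297 -0.1678  0.4307] sd [0. 0. 0.] w 0.0869
[[-0.2582  0.9657  0.0276]
 [ 0.9661  0.2582  0.0019]
 [-0.0053  0.0272 -0.9996]]
```

View pics/wrist5.png

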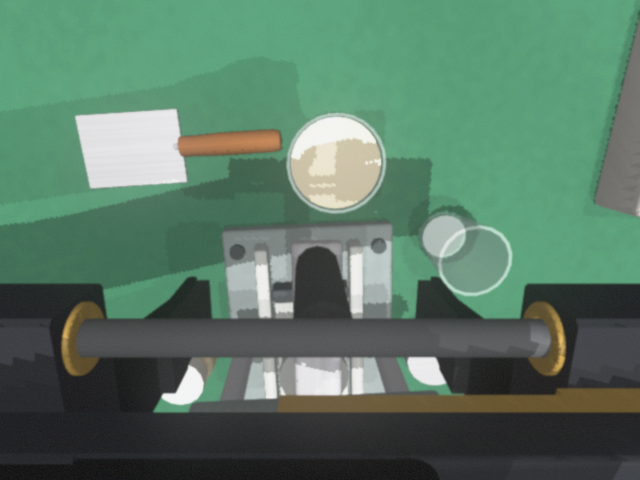

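View pics/side5.png

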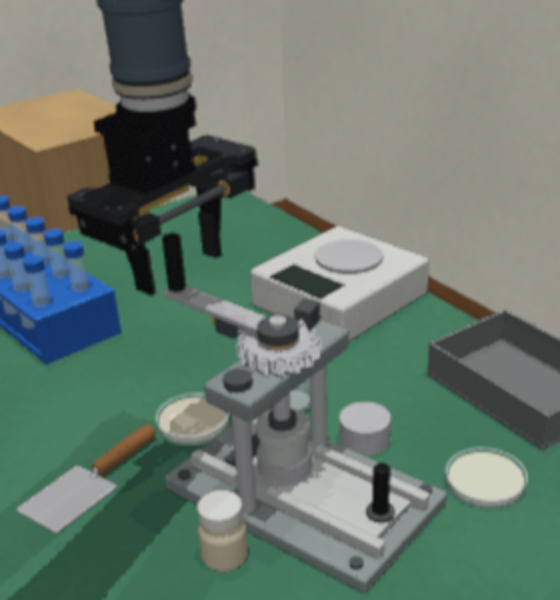

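The grip at (319,280) sits centred between the fingers. I'll go a bit further out and down, then close to a loose hold of about 24 mm on the 20 mm grip, so that I feel only tangential force.

Call:
carry_out(
  rows=[0.087,0.008,0.001,0.004,-1,0.05,0.001,0,0.002,0,0.0235,0,0,0,0,0.0235,0,0,0,0,0.0235,0,0,0,0,0.0235,0,0,0,0],
)

```text
clock: 6.1
position: [0.5354, 0.1971, 0.2296]
orientation: [1.873, 2.487, 0.048]
force: [0.1, 1.2, -0.5]
grip_width: 0.0549
```

```bash
cat >> st.py <<'E'
SP=np.array([0.5706,0.0595])
def lev(n=0):
    F=[];s=env.state();F.append(s["force"])
    for i in range(n):
        env.grab_frame("wrist");s=env.state();F.append(s["force"])
    r=R.from_rotvec(s["orientation"]).as_matrix()
    g=s["position"]-0.019*r[:,2]; q=g[:2]-SP; h=np.arctan2(q[1],q[0]); rad=np.hypot(*q)
    F=np.array(F);t=np.array([np.sin(h),-np.cos(h)]); Ft=F[:,:2]@t; Fr=F[:,:2]@np.array([np.cos(h),np.sin(h)])
    th=np.radians(107.2)+0.2094-h
    print(f"t {s['clock']:.2f} th {th:.4f} rad {rad:.4f} z {g[2]:.4f} hd-err {np.degrees(np.arctan2(r[1,0],r[0,0])-h):.2f}deg Ft {Ft.mean():.2f}+-{Ft.std():.2f} Fr {Fr.mean():.2f} Fz {F[:,2].mean():.2f} w {s['grip_width']:.4f} tilt {r[:2,2].round(4)}")
E
python3 -c "
from st import *
lev(4)"
```

```text
t 6.30 th 0.2530 rad 0.1421 z 0.2484 hd-err 1.33deg Ft -0.03+-0.56 Fr 0.23 Fz -0.20 w 0.0390 tilt [0.0406 0.0075]
```

Call:
carry_out(
  rows=[0.0235,0,0,0.003,0,0.0235,0,0,0,0,0.0235,0,0,0,0],
)

```text
clock: 6.6
position: [0.5353, 0.1969, 0.2259]
orientation: [1.873, 2.487, 0.046]
force: [2.8, 0.9, 0.1]
grip_width: 0.0243
```

```bash
python3 -c "
from st import *
lev(0);print(env.state()['joint_pos'],env.state()['position']);lev(2)"
```

```text
t 6.60 th 0.2529 rad 0.1419 z 0.2448 hd-err 1.31deg Ft 2.94+-0.00 Fr 0.14 Fz 0.08 w 0.0243 tilt [0.0401 0.0072]
[-0.2437  0.2872 -0.2321  1.802   0.09    1.0224 -0.2311] [0.5353 0.1969 0.2259]
t 6.70 th 0.2557 rad 0.1419 z 0.2450 hd-err 1.47deg Ft 2.10+-0.78 Fr -0.21 Fz -0.65 w 0.0239 tilt [0.041  0.0075]
```

Call:
carry_out(
  rows=[0.0235,0,0,0.003,0],
)

```text
clock: 6.8
position: [0.5363, 0.1972, 0.2234]
orientation: [1.873, 2.486, 0.049]
force: [-0.1, -0.1, 1.0]
grip_width: 0.0242
```

```bash
python3 -c "
from st import *
lev(0);print(env.state()['joint_pos'],env.state()['position']);lev(2)"
```

```text
t 6.80 th 0.2596 rad 0.1420 z 0.2424 hd-err 1.69deg Ft -0.12+-0.00 Fr -0.04 Fz 1.00 w 0.0242 tilt [0.0422 0.008 ]
[-0.2439  0.2899 -0.2319  1.8043  0.0913  1.0152 -0.2321] [0.5363 0.1972 0.2234]
t 6.90 th 0.2592 rad 0.1419 z 0.2420 hd-err 1.67deg Ft 1.42+-1.13 Fr 0.34 Fz 0.21 w 0.0234 tilt [0.0418 0.0079]
```

Call:
carry_out(
  rows=[0.0235,-0.001,-0.008,0,-1.6,0.0235,-0.001,-0.008,0,-3.3,0.0235,-0.0003,-0.006,0,-2.5],
)

```text
clock: 7.2
position: [0.5162, 0.1898, 0.2227]
orientation: [1.695, 2.607, 0.053]
force: [1.8, 0.4, 0.9]
grip_width: 0.0237
```

```bash
python3 -c "
from st import *
lev(1)"
```

```text
t 7.25 th 0.0998 rad 0.1412 z 0.2416 hd-err 0.50deg Ft 1.05+-0.81 Fr -0.57 Fz 0.12 w 0.0238 tilt [0.0438 0.0103]
```

Call:
carry_out(
  rows=[0.0235,-0.0004,-0.006,0,-2.8,0.0235,-0.0002,-0.004,0,-1.8],
)

```text
clock: 7.45
position: [0.5054, 0.1842, 0.2223]
orientation: [1.583, 2.676, 0.048]
force: [0.6, -0.8, 0.1]
grip_width: 0.0234
```

Call:
carry_out(
  rows=[0.0235,-0.0002,-0.003,0,-1],
)

```text
clock: 7.55
position: [0.5022, 0.1825, 0.2222]
orientation: [1.558, 2.69, 0.048]
force: [0.6, -0.0, 1.4]
grip_width: 0.0235
```

```bash
python3 -c "
from st import *
lev(1)"
```

```text
t 7.60 th -0.0057 rad 0.1409 z 0.2412 hd-err 0.32deg Ft 0.35+-0.15 Fr -0.23 Fz 0.61 w 0.0236 tilt [0.0432 0.0101]
```

Call:
carry_out(
  rows=[0.0235,-0.0002,-0.003,0,-0.8],
)

```text
clock: 7.7
position: [0.5017, 0.182, 0.2225]
orientation: [1.536, 2.698, 0.056]
force: [15.3, 8.5, -10.8]
grip_width: 0.0239
```

```bash
python3 -c "
from st import *
lev(1)"
```

```text
t 7.75 th -0.0079 rad 0.1408 z 0.2414 hd-err 1.07deg Ft 13.64+-3.84 Fr -0.25 Fz -8.39 w 0.0237 tilt [0.0501 0.0141]
```

The rest stop is felt at tool th -0.008. Now the first forward swing, with a hold at about 0.30 rad.

Call:
carry_out(
  rows=[0.0235,-0.0002,0.006,0,3.2,0.0235,-0.0003,0.009,0,3.7,0.0235,-0.0003,0.009,0,3.7,0.0235,-0.0003,0.009,0,3.7,0.0235,-0.0003,0.008,0,3.3,0.0235,-0.0002,0.006,0,2.4],
)

```text
clock: 8.35
position: [0.5384, 0.1951, 0.2217]
orientation: [2.009, 2.39, 0.036]
force: [-1.6, 0.2, 1.3]
grip_width: 0.0233
```

```bash
python3 -c "
from st import *
lev(0);lev(5)"
```

```text
t 8.35 th 0.2723 rad 0.1394 z 0.2407 hd-err -3.72deg Ft -1.54+-0.00 Fr 0.58 Fz 1.34 w 0.0233 tilt [0.0294 0.0052]
t 8.60 th 0.2771 rad 0.1391 z 0.2410 hd-err -3.28deg Ft -0.20+-0.71 Fr 0.36 Fz 0.17 w 0.0237 tilt [0.0323 0.0057]
```

Call:
carry_out(
  rows=[0.0235,0.0005,0.006,0,0,0.0235,0,0.002,0,0],
)

```text
clock: 8.8
position: [0.5452, 0.1966, 0.2219]
orientation: [2.005, 2.394, 0.034]
force: [-1.6, -0.1, 1.1]
grip_width: 0.0234
```

```bash
python3 -c "
from st import *
lev(0);lev(6)"
```

```text
t 8.80 th 0.3226 rad 0.1395 z 0.2409 hd-err -0.62deg Ft -1.57+-0.00 Fr 0.17 Fz 1.11 w 0.0234 tilt [0.0285 0.0048]
t 9.10 th 0.3237 rad 0.1394 z 0.2410 hd-err -0.57deg Ft -1.34+-0.36 Fr 0.47 Fz 0.23 w 0.0232 tilt [0.0295 0.0049]
```

Call:
carry_out(
  rows=[0.0235,0,0,0,0,0.0235,0,0.006,0,2,0.0235,0,0.005,0,2],
)

```text
clock: 9.4
position: [0.5549, 0.1979, 0.222]
orientation: [2.091, 2.321, 0.032]
force: [-0.9, -0.1, -1.0]
grip_width: 0.0238
```

```bash
python3 -c "
from st import *
lev(0);lev(1)"
```

```text
t 9.40 th 0.3926 rad 0.1392 z 0.2410 hd-err -0.72deg Ft -0.86+-0.00 Fr 0.02 Fz -0.97 w 0.0238 tilt [0.0268 0.0037]
t 9.45 th 0.3993 rad 0.1391 z 0.2410 hd-err -0.41deg Ft -0.27+-0.58 Fr -0.44 Fz -0.76 w 0.0236 tilt [0.0278 0.0039]
```

Call:
carry_out(
  rows=[0.0235,0,0.003,0,1],
)

```text
clock: 9.55
position: [0.5587, 0.1981, 0.2221]
orientation: [2.112, 2.301, 0.033]
force: [-1.1, 0.7, -1.1]
grip_width: 0.0236
```

```bash
python3 -c "
from st import *
lev(0);lev(1)"
```

```text
t 9.55 th 0.4199 rad 0.1391 z 0.2411 hd-err -0.25deg Ft -0.99+-0.00 Fr 0.76 Fz -1.07 w 0.0236 tilt [0.0276 0.0038]
t 9.60 th 0.4249 rad 0.1391 z 0.2411 hd-err -0.03deg Ft -0.40+-0.60 Fr 0.35 Fz -0.58 w 0.0235 tilt [0.0283 0.0041]
```

Call:
carry_out(
  rows=[0.0235,0,0.002,0,0.5],
)

```text
clock: 9.7
position: [0.5599, 0.1982, 0.2219]
orientation: [2.125, 2.292, 0.03]
force: [-8.0, -1.9, 4.5]
grip_width: 0.0236
```

```bash
python3 -c "
from st import *
lev(0);lev(1)"
```

```text
t 9.70 th 0.4289 rad 0.1391 z 0.2409 hd-err -0.31deg Ft -8.16+-0.00 Fr -1.27 Fz 4.45 w 0.0236 tilt [0.0246 0.0031]
t 9.75 th 0.4285 rad 0.1391 z 0.2409 hd-err -0.36deg Ft -6.80+-1.36 Fr -0.61 Fz 3.29 w 0.0233 tilt [0.024 0.003]
```

Call:
carry_out(
  rows=[0.0235,0,0.003,0,0.5],
)

```text
clock: 9.85
position: [0.5599, 0.198, 0.2217]
orientation: [2.138, 2.285, 0.02]
force: [-10.4, -1.8, 6.6]
grip_width: 0.0233
```

```bash
python3 -c "
from st import *
import cv2
lev(0);lev(1)
f=env.grab_frame('scene');cv2.imwrite('pics/s6.png',cv2.resize(f['frame'][100:345,250:450],None,fx=2.4,fy=2.4,interpolation=cv2.INTER_CUBIC))
lev(0)"
```

```text
t 9.85 th 0.4301 rad 0.1389 z 0.2407 hd-err -0.76deg Ft -10.53+-0.00 Fr -0.96 Fz 6.57 w 0.0233 tilt [0.0174 0.0011]
t 9.90 th 0.4299 rad 0.1390 z 0.2407 hd-err -0.79deg Ft -9.53+-0.99 Fr -0.87 Fz 6.20 w 0.0234 tilt [0.0167 0.001 ]
t 9.95 th 0.4298 rad 0.1390 z 0.2407 hd-err -0.76deg Ft -8.23+-0.00 Fr -0.93 Fz 5.65 w 0.0231 tilt [0.0171 0.001 ]
```

View pics/s6.png

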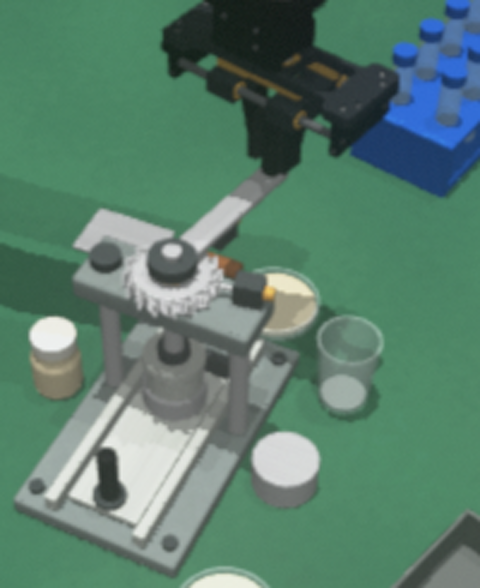

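This is the forward stop: 10 N with almost no give. Swing 1 was free. Now I swing back.

Call:
carry_out(
  rows=[0.0235,0,-0.007,0,-2.2,0.0235,-0.0003,-0.01,0,-4,0.0235,-0.0003,-0.01,0,-4,0.0235,-0.0003,-0.01,0,-4,0.0235,-0.0003,-0.01,0,-4,0.0235,-0.0003,-0.006,0,-2.4,0.0235,0,-0.003,0,-1.2],
)

```text
clock: 10.65
position: [0.5123, 0.1844, 0.2226]
orientation: [1.639, 2.647, 0.038]
force: [2.1, 1.4, -1.7]
grip_width: 0.0242
```

```bash
python3 -c "
from st import *
lev(0);lev(1)"
```

```text
t 10.65 th 0.0681 rad 0.1380 z 0.2416 hd-err 1.17deg Ft 2.45+-0.00 Fr 0.34 Fz -1.70 w 0.0242 tilt [0.0365 0.0058]
t 10.70 th 0.0651 rad 0.1379 z 0.2416 hd-err 1.00deg Ft 1.08+-1.37 Fr 0.07 Fz -0.60 w 0.0235 tilt [0.0358 0.0053]
```

Call:
carry_out(
  rows=[0.0235,0.001,-0.005,0,-2,0.0235,0.0005,-0.004,0,-1.6],
)

```text
clock: 10.9
position: [0.5048, 0.1811, 0.2228]
orientation: [1.553, 2.696, 0.038]
force: [1.3, 0.4, -0.2]
grip_width: 0.0237
```

Call:
carry_out(
  rows=[0.0235,0,-0.002,0,-0.8],
)

```text
clock: 11.0
position: [0.5032, 0.1801, 0.2228]
orientation: [1.533, 2.706, 0.038]
force: [0.8, 1.6, -0.9]
grip_width: 0.0238
```

```bash
python3 -c "
from st import *
lev(0);lev(1)"
```

```text
t 11.00 th -0.0054 rad 0.1384 z 0.2418 hd-err 1.43deg Ft 1.48+-0.00 Fr 1.04 Fz -0.93 w 0.0238 tilt [0.0392 0.0059]
t 11.05 th -0.0070 rad 0.1384 z 0.2418 hd-err 1.35deg Ft 1.42+-0.06 Fr 0.96 Fz -0.45 w 0.0236 tilt [0.0389 0.0057]
```

Call:
carry_out(
  rows=[0.0235,0,-0.002,0,-0.4],
)

```text
clock: 11.15
position: [0.5028, 0.1798, 0.223]
orientation: [1.522, 2.71, 0.043]
force: [8.1, 4.2, -6.4]
grip_width: 0.0236
```

```bash
python3 -c "
from st import *
lev(0);lev(1)"
```

```text
t 11.15 th -0.0089 rad 0.1384 z 0.2420 hd-err 1.65deg Ft 9.14+-0.00 Fr -0.39 Fz -6.39 w 0.0236 tilt [0.0427 0.008 ]
t 11.20 th -0.0081 rad 0.1384 z 0.2420 hd-err 1.71deg Ft 7.46+-1.68 Fr -0.24 Fz -4.96 w 0.0237 tilt [0.0434 0.0083]
```

Call:
carry_out(
  rows=[0.0235,0,0.007,0,2.8,0.0235,0,0.009,0,3.4,0.0235,0,0.009,0,3.4,0.0235,0,0.009,0,3.4,0.0235,0,0.009,0,3.3,0.0235,0,0.006,0,2,0.0235,0,0.002,0,0.5,0.0235,0,0,0,0],
)

```text
clock: 12.0
position: [0.5443, 0.1948, 0.2222]
orientation: [1.97, 2.42, 0.019]
force: [-1.0, 0.5, -0.0]
grip_width: 0.0233
```

```bash
python3 -c "
from st import *
lev(0);lev(6)"
```

```text
t 12.00 th 0.3146 rad 0.1380 z 0.2412 hd-err 0.53deg Ft -0.85+-0.00 Fr 0.65 Fz -0.01 w 0.0233 tilt [ 0.0239 -0.0041]
t 12.30 th 0.3142 rad 0.1379 z 0.2414 hd-err 0.49deg Ft -0.21+-0.45 Fr 0.61 Fz -0.18 w 0.0240 tilt [ 0.0245 -0.0038]
```

Call:
carry_out(
  rows=[0.0235,0.0005,0.006,0,2.2,0.0235,0.0005,0.005,0,2,0.0235,0.0005,0.004,0,1.5,0.0235,0,0.003,0,1,0.0235,0,0.002,0,0.5],
)

```text
clock: 12.8
position: [0.5599, 0.197, 0.2221]
orientation: [2.127, 2.289, 0.005]
force: [-7.0, -1.6, 4.6]
grip_width: 0.0235
```

```bash
python3 -c "
from st import *
lev(0);lev(1)"
```

```text
t 12.80 th 0.4298 rad 0.1381 z 0.2411 hd-err -0.38deg Ft -7.12+-0.00 Fr -1.02 Fz 4.59 w 0.0235 tilt [ 0.0144 -0.0089]
t 12.85 th 0.4295 rad 0.1382 z 0.2411 hd-err -0.41deg Ft -6.44+-0.68 Fr -1.37 Fz 3.68 w 0.0231 tilt [ 0.0141 -0.009 ]
```

Call:
carry_out(
  rows=[0.0235,0,-0.007,0,-2.4,0.0235,0,-0.01,0,-4,0.0235,0,-0.01,0,-4,0.0235,0,-0.01,0,-4,0.0235,0,-0.01,0,-4,0.0235,0,-0.008,0,-3,0.0235,0,-0.005,0,-2,0.0235,0,-0.004,0,-1.5],
)

```text
clock: 13.65
position: [0.5059, 0.1813, 0.223]
orientation: [1.554, 2.694, 0.024]
force: [1.1, 0.9, -0.7]
grip_width: 0.0229
```

```bash
python3 -c "
from st import *
lev(0);lev(1)"
```

```text
t 13.65 th 0.0174 rad 0.1382 z 0.2420 hd-err 1.83deg Ft 1.38+-0.00 Fr 0.29 Fz -0.74 w 0.0229 tilt [ 0.0354 -0.0025]
t 13.70 th 0.0123 rad 0.1382 z 0.2420 hd-err 1.57deg Ft 0.21+-1.18 Fr -0.08 Fz -0.35 w 0.0233 tilt [ 0.0346 -0.0031]
```

Call:
carry_out(
  rows=[0.0235,0,-0.003,0,-0.8,0.0235,0,-0.002,0,-0.4],
)

```text
clock: 13.9
position: [0.5028, 0.1794, 0.2233]
orientation: [1.522, 2.709, 0.029]
force: [6.5, 2.9, -5.1]
grip_width: 0.0237
```

```bash
python3 -c "
from st import *
lev(0);lev(1)"
```

```text
t 13.90 th -0.0097 rad 0.1381 z 0.2423 hd-err 1.57deg Ft 7.04+-0.00 Fr -0.72 Fz -5.09 w 0.0237 tilt [ 0.0393 -0.0003]
t 13.95 th -0.0091 rad 0.1381 z 0.2423 hd-err 1.61deg Ft 6.06+-0.98 Fr -0.67 Fz -3.98 w 0.0238 tilt [ 0.0395 -0.0001]
```

At the rest stop. Swing 3:

Call:
carry_out(
  rows=[0.0235,0,0.007,0,2.8,0.0235,0,0.009,0,3.4,0.0235,0,0.009,0,3.4,0.0235,0,0.009,0,3.4,0.0235,0,0.009,0,3.3,0.0235,0,0.006,0,2,0.0235,0.0005,0.002,0,0.5,0.0235,0,0,0,0],
)

```text
clock: 14.75
position: [0.5444, 0.1949, 0.2225]
orientation: [1.967, 2.418, 0.006]
force: [-0.1, -0.9, -0.1]
grip_width: 0.0233
```

```bash
python3 -c "
from st import *
lev(0);lev(6)"
```

```text
t 14.75 th 0.3160 rad 0.1382 z 0.2415 hd-err 0.64deg Ft -0.28+-0.00 Fr -0.84 Fz -0.12 w 0.0233 tilt [ 0.0214 -0.0123]
t 15.05 th 0.3154 rad 0.1381 z 0.2418 hd-err 0.58deg Ft -0.15+-0.27 Fr -0.05 Fz -0.12 w 0.0237 tilt [ 0.0219 -0.0121]
```

Still free at 0.30. Finish swing 3 and return.

Call:
carry_out(
  rows=[0.0235,0.0005,0.006,0,2.2,0.0235,0.0005,0.005,0,2,0.0235,0.0005,0.004,0,1.5],
)

```text
clock: 15.35
position: [0.5565, 0.1969, 0.2226]
orientation: [2.091, 2.314, -0.001]
force: [-0.1, -1.1, 1.3]
grip_width: 0.0238
```

```bash
python3 -c "
from st import *
lev(0);lev(1)"
```

```text
t 15.35 th 0.4050 rad 0.1385 z 0.2416 hd-err -0.18deg Ft -0.17+-0.00 Fr -1.11 Fz 1.34 w 0.0238 tilt [ 0.0164 -0.0159]
t 15.40 th 0.4104 rad 0.1386 z 0.2417 hd-err 0.07deg Ft -0.27+-0.11 Fr -1.01 Fz 0.54 w 0.0234 tilt [ 0.0173 -0.0155]
```

Call:
carry_out(
  rows=[0.0235,0,0.003,0,1,0.0235,0,0.002,0,0.5],
)

```text
clock: 15.6
position: [0.5598, 0.1973, 0.2225]
orientation: [2.125, 2.287, -0.008]
force: [-7.6, -2.1, 5.1]
grip_width: 0.0238
```

```bash
python3 -c "
from st import *
lev(0);lev(1)"
```

```text
t 15.60 th 0.4303 rad 0.1386 z 0.2415 hd-err -0.33deg Ft -7.77+-0.00 Fr -1.53 Fz 5.11 w 0.0238 tilt [ 0.0114 -0.0171]
t 15.65 th 0.4301 rad 0.1386 z 0.2415 hd-err -0.35deg Ft -7.06+-0.72 Fr -1.54 Fz 4.57 w 0.0236 tilt [ 0.0111 -0.0173]
```

Call:
carry_out(
  rows=[0.0235,0,-0.007,0,-2.4,0.0235,0,-0.01,0,-4,0.0235,0,-0.01,0,-4,0.0235,0,-0.01,0,-4,0.0235,0,-0.01,0,-4,0.0235,0,-0.008,0,-3,0.0235,0,-0.005,0,-2,0.0235,0,-0.004,0,-1.5],
)

```text
clock: 16.45
position: [0.5056, 0.1817, 0.2237]
orientation: [1.554, 2.693, 0.01]
force: [0.6, -0.0, -0.4]
grip_width: 0.0235
```

```bash
python3 -c "
from st import *
lev(0);lev(1)"
```

```text
t 16.45 th 0.0176 rad 0.1389 z 0.2427 hd-err 1.82deg Ft 0.50+-0.00 Fr -0.27 Fz -0.44 w 0.0235 tilt [ 0.0315 -0.0106]
t 16.50 th 0.0127 rad 0.1389 z 0.2426 hd-err 1.58deg Ft -0.01+-0.51 Fr 0.23 Fz -0.60 w 0.0235 tilt [ 0.0307 -0.0111]
```

Call:
carry_out(
  rows=[0.0235,0,-0.003,0,-0.8,0.0235,0,-0.002,0,-0.4],
)

```text
clock: 16.7
position: [0.5022, 0.1798, 0.224]
orientation: [1.522, 2.708, 0.015]
force: [4.4, 2.1, -4.6]
grip_width: 0.0234
```

```bash
python3 -c "
from st import *
lev(0);lev(1)"
```

```text
t 16.70 th -0.0109 rad 0.1389 z 0.2430 hd-err 1.48deg Ft 4.88+-0.00 Fr -0.40 Fz -4.63 w 0.0234 tilt [ 0.0349 -0.0086]
t 16.75 th -0.0105 rad 0.1389 z 0.2430 hd-err 1.51deg Ft 4.63+-0.25 Fr -0.47 Fz -3.40 w 0.0237 tilt [ 0.0351 -0.0085]
```

Call:
carry_out(
  rows=[0.0235,0,0.007,0,2.8,0.0235,0,0.009,0,3.4,0.0235,0,0.009,0,3.4,0.0235,0,0.009,0,3.4,0.0235,0,0.009,0,3.3,0.0235,0,0.006,0,2,0.0235,0,0.002,0,0.5,0.0235,0,0,0,0],
)

```text
clock: 17.55
position: [0.5406, 0.1942, 0.2228]
orientation: [1.971, 2.419, -0.02]
force: [-0.7, -0.8, 1.4]
grip_width: 0.0236
```

```bash
python3 -c "
from st import *
lev(0);lev(6)"
```

```text
t 17.55 th 0.2903 rad 0.1385 z 0.2418 hd-err -0.91deg Ft -0.88+-0.00 Fr -0.59 Fz 1.39 w 0.0236 tilt [ 0.0088 -0.0236]
t 17.85 th 0.2901 rad 0.1385 z 0.2418 hd-err -0.94deg Ft -1.40+-0.37 Fr -0.24 Fz 0.41 w 0.0235 tilt [ 0.0093 -0.0232]
```

Swing 4 got less far for the same commands (0.290 against 0.315) and holds at 1.4 N, so it is stiffening. I'll check nearer 0.30, then near the end.

Call:
carry_out(
  rows=[0.0235,0.0005,0.003,0,0.5,0.0235,0,0,0,0],
)

```text
clock: 18.05
position: [0.5426, 0.1947, 0.2228]
orientation: [1.983, 2.41, -0.023]
force: [-1.2, -0.8, 0.8]
grip_width: 0.0237
```

```bash
python3 -c "
from st import *
lev(0);lev(8)"
```

```text
t 18.05 th 0.3050 rad 0.1386 z 0.2418 hd-err -0.63deg Ft -1.32+-0.00 Fr -0.57 Fz 0.77 w 0.0237 tilt [ 0.0071 -0.0246]
t 18.45 th 0.3046 rad 0.1386 z 0.2418 hd-err -0.63deg Ft -2.52+-0.62 Fr -0.37 Fz 1.02 w 0.0236 tilt [ 0.0073 -0.0245]
```

Call:
carry_out(
  rows=[0.0235,0.0003,0.006,0,2.2,0.0235,0.0003,0.006,0,2,0.0235,0.0003,0.004,0,1.3],
)

```text
clock: 18.75
position: [0.5564, 0.1969, 0.2228]
orientation: [2.1, 2.309, -0.029]
force: [-3.2, -1.1, 1.3]
grip_width: 0.0234
```

```bash
python3 -c "
from st import *
lev(0);lev(4)"
```

```text
t 18.75 th 0.4063 rad 0.1386 z 0.2417 hd-err -0.50deg Ft -3.32+-0.00 Fr -0.73 Fz 1.29 w 0.0234 tilt [ 0.0028 -0.0275]
t 18.95 th 0.4109 rad 0.1390 z 0.2417 hd-err -0.15deg Ft -1.36+-1.06 Fr -0.13 Fz 0.39 w 0.0235 tilt [ 0.0048 -0.0263]
```

Call:
carry_out(
  rows=[0.0235,0,0.003,0,0.8,0.0235,0,0.002,0,0.5],
)

```text
clock: 19.15
position: [0.5596, 0.1975, 0.2226]
orientation: [2.126, 2.287, -0.033]
force: [-8.9, -3.0, 5.1]
grip_width: 0.0237
```

```bash
python3 -c "
from st import *
lev(0);lev(1)"
```

```text
t 19.15 th 0.4307 rad 0.1390 z 0.2416 hd-err -0.34deg Ft -9.14+-0.00 Fr -2.25 Fz 5.14 w 0.0237 tilt [-0.0008 -0.0279]
t 19.20 th 0.4305 rad 0.1390 z 0.2416 hd-err -0.37deg Ft -8.61+-0.54 Fr -1.77 Fz 4.32 w 0.0235 tilt [-0.001  -0.0279]
```

Call:
carry_out(
  rows=[0.0235,0,-0.007,0,-2.4,0.0235,0,-0.01,0,-4,0.0235,0,-0.01,0,-4,0.0235,0,-0.01,0,-4,0.0235,0,-0.01,0,-4,0.0235,0,-0.008,0,-3,0.0235,0,-0.005,0,-2,0.0235,0,-0.004,0,-1.5],
)

```text
clock: 20.0
position: [0.5086, 0.1841, 0.225]
orientation: [1.557, 2.692, -0.001]
force: [0.6, 1.0, -1.2]
grip_width: 0.0236
```

```bash
python3 -c "
from st import *
lev(0);lev(1)"
```

```text
t 20.00 th 0.0459 rad 0.1397 z 0.2440 hd-err 3.35deg Ft 1.03+-0.00 Fr 0.61 Fz -1.17 w 0.0236 tilt [ 0.0269 -0.0164]
t 20.05 th 0.0402 rad 0.1397 z 0.2440 hd-err 3.06deg Ft 0.78+-0.26 Fr 0.21 Fz -0.38 w 0.0236 tilt [ 0.0258 -0.0172]
```

Call:
carry_out(
  rows=[0.0235,0,-0.005,0,-0.3,0.0235,0,-0.003,0,-0.5,0.0235,0,-0.002,0,-0.3],
)

```text
clock: 20.35
position: [0.5015, 0.1801, 0.2255]
orientation: [1.528, 2.706, 0.007]
force: [9.5, 4.7, -7.3]
grip_width: 0.0234
```

```bash
python3 -c "
from st import *
lev(0);lev(1)"
```

```text
t 20.35 th -0.0135 rad 0.1395 z 0.2445 hd-err 1.12deg Ft 10.58+-0.00 Fr -0.62 Fz -7.35 w 0.0234 tilt [ 0.0322 -0.0132]
t 20.40 th -0.0124 rad 0.1395 z 0.2445 hd-err 1.18deg Ft 8.82+-1.75 Fr -0.29 Fz -6.21 w 0.0235 tilt [ 0.0327 -0.0129]
```

Rest stop reached. Swing 5, with a careful hold measurement.

Call:
carry_out(
  rows=[0.0235,0,0.007,0.001,2.8,0.0235,0,0.009,0.001,3.4,0.0235,0,0.009,0,3.4,0.0235,0,0.009,0,3.4,0.0235,0,0.009,0,3.3,0.0235,0,0.006,0,2,0.0235,0,0.003,0,0.8,0.0235,0,0,0,0],
)

```text
clock: 21.2
position: [0.534, 0.1926, 0.2222]
orientation: [1.985, 2.414, -0.048]
force: [-2.9, -1.2, 2.8]
grip_width: 0.0236
```

```bash
python3 -c "
from st import *
lev(0);lev(4)"
```

```text
t 21.20 th 0.2435 rad 0.1386 z 0.2412 hd-err -4.10deg Ft -3.13+-0.00 Fr -0.39 Fz 2.79 w 0.0236 tilt [-0.0077 -0.0336]
t 21.40 th 0.2449 rad 0.1386 z 0.2412 hd-err -4.00deg Ft -4.60+-0.80 Fr -0.44 Fz 2.82 w 0.0237 tilt [-0.0065 -0.0329]
```

Call:
carry_out(
  rows=[0.0235,0.001,0.007,0,0,0.0235,0.0005,0.005,0,0,0.0235,0,0,0,0,0.0235,0,0,0,0],
)

```text
clock: 21.8
position: [0.5414, 0.1951, 0.2219]
orientation: [1.987, 2.418, -0.06]
force: [-3.9, -1.0, 2.3]
grip_width: 0.0236
```

```bash
python3 -c "
from st import *
lev(0);lev(6)"
```

```text
t 21.80 th 0.3009 rad 0.1393 z 0.2408 hd-err -0.74deg Ft -4.01+-0.00 Fr -0.19 Fz 2.32 w 0.0236 tilt [-0.0154 -0.0368]
t 22.10 th 0.3009 rad 0.1393 z 0.2408 hd-err -0.75deg Ft -4.51+-0.53 Fr 0.04 Fz 2.58 w 0.0238 tilt [-0.0155 -0.0369]
```

Call:
carry_out(
  rows=[0.0235,0,0,0,0,0.0235,0,0,0,0,0.0235,0,0,0,0],
)

```text
clock: 22.4
position: [0.5414, 0.195, 0.2219]
orientation: [1.987, 2.418, -0.06]
force: [-3.8, -1.1, 1.7]
grip_width: 0.0239
```

```bash
python3 -c "
from st import *
lev(0);lev(6)"
```

```text
t 22.40 th 0.3003 rad 0.1393 z 0.2409 hd-err -0.78deg Ft -3.95+-0.00 Fr -0.28 Fz 1.74 w 0.0239 tilt [-0.0154 -0.0368]
t 22.70 th 0.3003 rad 0.1392 z 0.2408 hd-err -0.78deg Ft -4.28+-0.52 Fr -0.15 Fz 2.63 w 0.0236 tilt [-0.0155 -0.0369]
```

Call:
carry_out(
  rows=[0.0235,0,-0.001,0,0,0.0235,0,0,0,0],
)

```text
clock: 22.9
position: [0.5405, 0.1947, 0.2218]
orientation: [1.987, 2.418, -0.06]
force: [-4.9, -1.3, 2.6]
grip_width: 0.0239
```

```bash
python3 -c "
from st import *
lev(0);lev(8)"
```

```text
t 22.90 th 0.2935 rad 0.1392 z 0.2408 hd-err -1.18deg Ft -5.05+-0.00 Fr -0.22 Fz 2.61 w 0.0239 tilt [-0.0153 -0.0369]
t 23.30 th 0.2939 rad 0.1392 z 0.2408 hd-err -1.15deg Ft -4.80+-0.42 Fr -0.14 Fz 2.94 w 0.0234 tilt [-0.0153 -0.0369]
```

Call:
carry_out(
  rows=[0.0235,0,0.005,0,0.5,0.0235,0,0,0,0],
)

```text
clock: 23.5
position: [0.5443, 0.1957, 0.2218]
orientation: [1.998, 2.41, -0.063]
force: [-4.4, -1.8, 2.9]
grip_width: 0.0239
```

```bash
python3 -c "
from st import *
lev(0);lev(12)"
```

```text
t 23.50 th 0.3220 rad 0.1394 z 0.2408 hd-err -0.05deg Ft -4.61+-0.00 Fr -0.92 Fz 2.88 w 0.0239 tilt [-0.018  -0.0375]
t 24.10 th 0.3204 rad 0.1394 z 0.2408 hd-err -0.13deg Ft -4.36+-0.47 Fr -0.41 Fz 2.65 w 0.0230 tilt [-0.0179 -0.0375]
```

Held at 0.30 I measure about 4.4–4.8 N, and backing off 1 mm didn't change it, so this is the true hold force. That means swing 5 ends near 125–130 N, in the middle of the proper window. It also puts swing 4 at about 70 N, so first contact was lightly in swing 3. That agrees with swing 3's slightly higher end force. A sixth notch would give about 190 N, so swing 5 is the last.

Call:
carry_out(
  rows=[0.0235,0,0.006,0,2,0.0235,0,0.006,0,1.8,0.0235,0,0.004,0,1.2],
)

```text
clock: 24.4
position: [0.5564, 0.1973, 0.2216]
orientation: [2.106, 2.319, -0.074]
force: [-6.3, -1.0, 4.7]
grip_width: 0.0236
```

```bash
python3 -c "
from st import *
lev(0);lev(1)"
```

```text
t 24.40 th 0.4111 rad 0.1393 z 0.2406 hd-err -0.08deg Ft -6.40+-0.00 Fr -0.34 Fz 4.65 w 0.0236 tilt [-0.0259 -0.0405]
t 24.45 th 0.4159 rad 0.1394 z 0.2406 hd-err 0.15deg Ft -5.49+-0.91 Fr -0.40 Fz 4.34 w 0.0237 tilt [-0.025  -0.0401]
```

Call:
carry_out(
  rows=[0.0235,0,0.003,0,0.8],
)

```text
clock: 24.55
position: [0.5586, 0.1976, 0.2215]
orientation: [2.124, 2.304, -0.078]
force: [-13.3, -2.4, 8.2]
grip_width: 0.0237
```

```bash
python3 -c "
from st import *
lev(0);lev(1)"
```

```text
t 24.55 th 0.4276 rad 0.1393 z 0.2405 hd-err 0.01deg Ft -13.44+-0.00 Fr -1.28 Fz 8.19 w 0.0237 tilt [-0.0285 -0.0412]
t 24.60 th 0.4263 rad 0.1393 z 0.2404 hd-err -0.11deg Ft -11.58+-1.86 Fr -1.33 Fz 7.10 w 0.0240 tilt [-0.0296 -0.0415]
```

Call:
carry_out(
  rows=[0.0235,0,0.003,0,0.5],
)

```text
clock: 24.7
position: [0.5583, 0.1974, 0.2213]
orientation: [2.137, 2.297, -0.089]
force: [-15.2, -3.2, 9.8]
grip_width: 0.024
```

```bash
python3 -c "
from st import *
lev(0);lev(2)"
```

```text
t 24.70 th 0.4263 rad 0.1392 z 0.2402 hd-err -0.58deg Ft -15.42+-0.00 Fr -1.93 Fz 9.78 w 0.0240 tilt [-0.0368 -0.0436]
t 24.80 th 0.4260 rad 0.1392 z 0.2402 hd-err -0.59deg Ft -13.73+-1.23 Fr -1.76 Fz 8.76 w 0.0235 tilt [-0.037  -0.0437]
```

Call:
carry_out(
  rows=[0.0235,0,-0.006,0,-1,0.0235,0,-0.006,0,-2,0.0235,0,0,0,0],
)

```text
clock: 25.1
position: [0.5492, 0.197, 0.2217]
orientation: [2.072, 2.353, -0.078]
force: [0.5, -0.3, -0.4]
grip_width: 0.0234
```

```bash
python3 -c "
from st import *
lev(0);lev(4)"
```

```text
t 25.10 th 0.3596 rad 0.1398 z 0.2407 hd-err -1.28deg Ft 0.48+-0.00 Fr -0.40 Fz -0.43 w 0.0234 tilt [-0.0287 -0.0413]
t 25.30 th 0.3596 rad 0.1396 z 0.2406 hd-err -1.35deg Ft -0.17+-0.37 Fr -0.25 Fz -0.17 w 0.0235 tilt [-0.0304 -0.0419]
```

The lever is unloaded on the way back, so the notch is caught. Return fully to rest.

Call:
carry_out(
  rows=[0.0235,-0.0003,-0.009,0,-2.2,0.0235,-0.0003,-0.01,0,-4,0.0235,0,-0.01,0,-4,0.0235,0,-0.01,0,-4,0.0235,0,-0.007,0,-2.8,0.0235,0,-0.003,0,-1.5],
)

```text
clock: 25.9
position: [0.5085, 0.1844, 0.2232]
orientation: [1.656, 2.662, -0.064]
force: [1.4, 0.0, -1.5]
grip_width: 0.0234
```

```bash
python3 -c "
from st import *
lev(0);lev(1)"
```

```text
t 25.90 th 0.0527 rad 0.1400 z 0.2422 hd-err 0.06deg Ft 1.24+-0.00 Fr -0.58 Fz -1.51 w 0.0234 tilt [-0.0162 -0.0378]
t 25.95 th 0.0509 rad 0.1400 z 0.2422 hd-err -0.01deg Ft 0.62+-0.61 Fr -0.29 Fz -0.78 w 0.0238 tilt [-0.0165 -0.038 ]
```

Call:
carry_out(
  rows=[0.0235,0,-0.005,0,-1.8,0.0235,0,-0.003,0,-1.2,0.0235,0,-0.002,0,-0.6],
)

```text
clock: 26.25
position: [0.5008, 0.1802, 0.2236]
orientation: [1.571, 2.713, -0.061]
force: [-0.0, 0.2, -0.5]
grip_width: 0.0231
```

```bash
python3 -c "
from st import *
lev(0);lev(1)"
```

```text
t 26.25 th -0.0102 rad 0.1399 z 0.2426 hd-err 0.11deg Ft 0.08+-0.00 Fr 0.23 Fz -0.48 w 0.0231 tilt [-0.0145 -0.0366]
t 26.30 th -0.0100 rad 0.1398 z 0.2427 hd-err 0.13deg Ft 0.01+-0.07 Fr 0.27 Fz -0.39 w 0.0238 tilt [-0.0139 -0.0363]
```

Call:
carry_out(
  rows=[0.0235,0,-0.002,0,-0.4],
)

```text
clock: 26.4
position: [0.5007, 0.18, 0.2238]
orientation: [1.56, 2.717, -0.055]
force: [6.8, 3.2, -5.6]
grip_width: 0.0238
```

```bash
python3 -c "
from st import *
lev(0);lev(1)"
```

```text
t 26.40 th -0.0126 rad 0.1398 z 0.2428 hd-err 0.38deg Ft 7.51+-0.00 Fr -0.63 Fz -5.63 w 0.0238 tilt [-0.0104 -0.0343]
t 26.45 th -0.0121 rad 0.1397 z 0.2429 hd-err 0.43deg Ft 6.21+-1.31 Fr -0.51 Fz -4.37 w 0.0234 tilt [-0.0098 -0.034 ]
```

At rest against the stop with about 6 N. Unload, open and lift off.

Call:
carry_out(
  rows=[0.0235,0,0.0005,0,0,0.06,0,0,0,0,0.06,0,0,0,0,0.06,0,0,0,0,0.06,0,0,0,0],
)

```text
clock: 26.95
position: [0.5002, 0.1798, 0.2236]
orientation: [1.561, 2.718, -0.058]
force: [-0.5, -0.6, -0.9]
grip_width: 0.0473
```

```bash
python3 -c "
from st import *
import cv2
lev(0)
f=env.grab_frame('wrist');cv2.imwrite('pics/w8.png',f['frame'])
f=env.grab_frame('side');cv2.imwrite('pics/s8.png',cv2.resize(f['frame'][100:350,170:450],None,fx=2.4,fy=2.4,interpolation=cv2.INTER_CUBIC))"
```

```text
t 26.95 th -0.0161 rad 0.1398 z 0.2425 hd-err 0.18deg Ft -0.75+-0.00 Fr -0.31 Fz -0.94 w 0.0473 tilt [-0.0129 -0.0356]
```

View pics/s8.png

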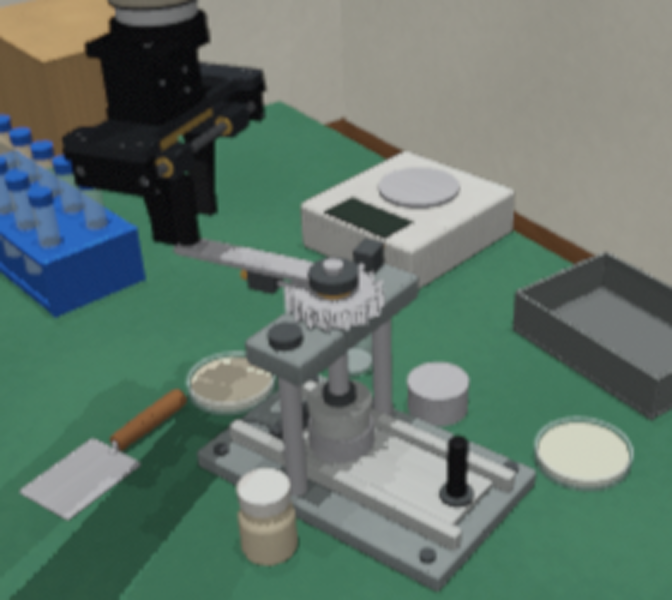

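View pics/w8.png

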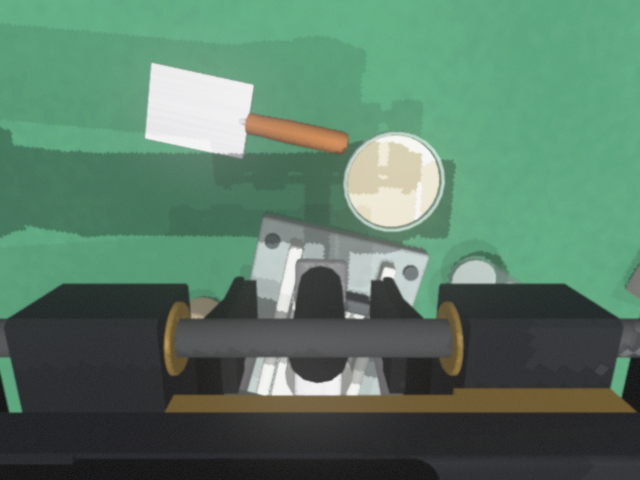

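The fingers are open and the grip at (319,320) is centred and clear. Lifting straight up.

Call:
carry_out(
  rows=[0.087,0,0,0,0,0.087,0,0,-0.02,0,0.087,0,0,-0.035,0,0.087,0,0,-0.04,0,0.087,0,0,-0.04,0,0.087,0.03,0,-0.02,0,0.087,0.04,0,0,0,0.087,0,0,0,0],
)

```text
clock: 27.85
position: [0.4658, 0.2466, 0.3825]
orientation: [1.567, 2.718, -0.06]
force: [-1.5, 0.4, -0.6]
grip_width: 0.0868
```

```bash
python3 -c "
from st import *
import cv2
rep(2)
f=env.grab_frame('scene');cv2.imwrite('pics/sc9.png',f['frame'])
f=env.grab_frame('side');cv2.imwrite('pics/s9.png',cv2.resize(f['frame'][140:350,170:450],None,fx=2.8,fy=2.8,interpolation=cv2.INTER_CUBIC))"
```

```text
t 27.95 pos [0.4687 0.2417 0.3819] press [-0.0434  0.2046] hd 119.67 Fpress [-0.3993  0.1345 -0.3655] sd [0.822  0.2728 0.2118] w 0.087
```

View pics/s9.png

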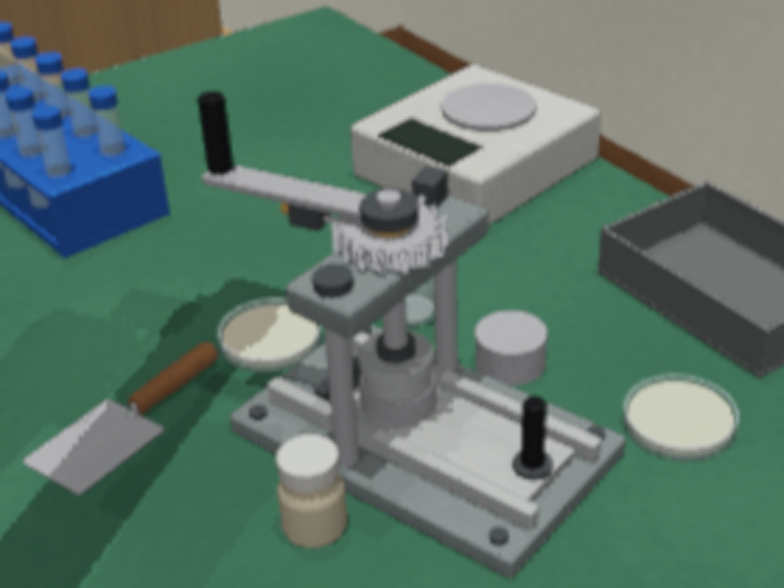

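View pics/sc9.png

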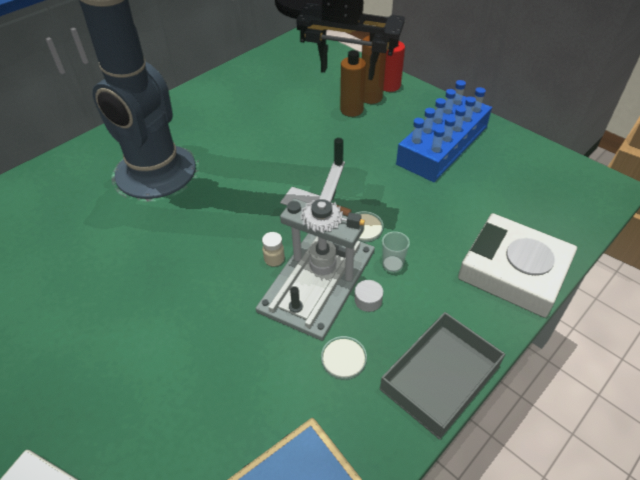

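Run:
```python
from h import *
import cv2
a=cv2.imread("pics/side3.png");b=cv2.imread("pics/s9.png")
out=np.hstack([cv2.resize(x[260:460,320:480],None,fx=2.4,fy=2.4) for x in (a,b)]);cv2.imwrite("pics/cmp.png",out)
ga,gb=[cv2.cvtColor(x,cv2.COLOR_BGR2GRAY) for x in (a,b)]
t=ga[330:364,374:420];r=cv2.matchTemplate(gb[315:400,364:430],t,cv2.TM_CCOEFF_NORMED);_,m,_,l=cv2.minMaxLoc(r);print("collar shift crop px",l[0]+364-374,l[1]+315-330,m)
def proj(p):
    q=SI["T"][:,:3].T@(np.array(p)-SI["T"][:,3]);f,cx,cy=SI["K"];return np.array([cx-f*q[0]/q[2],cy+f*q[1]/q[2]])
print("px per mm (crop)",2.8*(proj([.5706,.0595,.10])-proj([.5706,.0595,.11]))/10)
g=tri(338.5,141,*D(211,98));print(g)
q=g[0][:2]-[.5706,.0595];print("lever",np.radians(107.2)+.2094-np.arctan2(q[1],q[0]),np.hypot(*q))
```

```text
collar shift crop px 1 12 0.9920405149459839
px per mm (crop) [0.05086546 1.07014156]
(array([0.5022417 , 0.18271404, 0.26454544]), np.float64(0.0006523847009064453))
lever 0.0030809663181288194 0.1409062008379163
```

View pics/cmp.png

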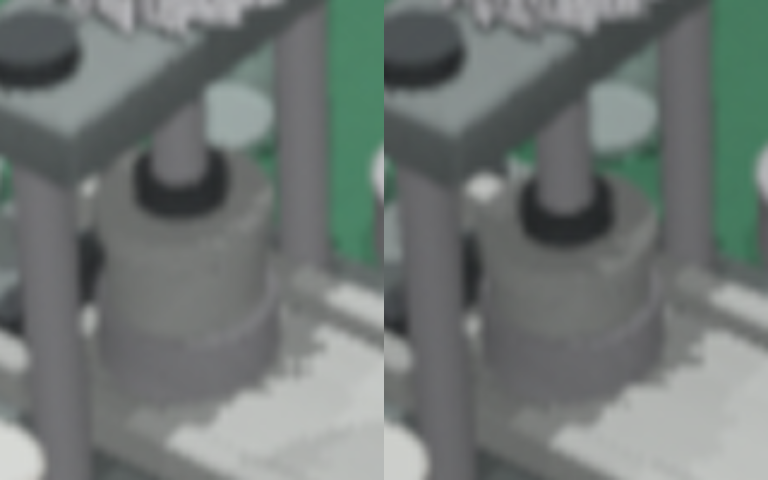

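Run:
```python
import cv2,numpy as np
a,b=[cv2.cvtColor(cv2.imread(p),cv2.COLOR_BGR2GRAY) for p in("pics/side3.png","pics/s9.png")]
for (y0,y1,x0,x1) in ((330,368,374,420),(346,368,376,416),(340,366,374,400)):
    w=np.float32([[1,0,x0],[0,1,y0+12]])
    t=a[y0:y1,x0:x1]
    cc,w=cv2.findTransformECC(t,b,w,cv2.MOTION_TRANSLATION,(3,200,1e-6),None,3)
    print(cc,w[0,2]-x0,w[1,2]-y0,"mm",(w[1,2]-y0)/1.07)
```

```text
0.9954152856745463 0.72979736 11.735809 mm 10.968045
0.9924645068173659 0.37277222 11.626434 mm 10.865826
0.9988687030183783 1.0566101 11.915436 mm 11.135921
```

The lever reads 0.003 rad by triangulation, so it is at rest. The sled is home, the lid has been pressed down and the bystanders are in place. The arm is clear, so I'm handing in.

```bash
python3 -c "
from bench import env
print(env.state()['clock']);print(env.hand_in())"
```

```text
28.05
the job is handed in; nothing more can be done
None
```

The sample is pressed to about 125–130 N by my force readings, inside the 95–190 N window. I handed the job in at 28 s of the 72 s allowed.

- **Sled:** I pushed it home with closed fingers. It stalled at the hard stop within 0.2 mm of the expected place, at about 8 N, and the pictures show the mould under the plate.
- **Lever:** I made five full swings, feeling both stops each time, mostly at 5–10 N and at most about 17 N. Swings 1–3 felt free at 0.30 rad and swing 4 held about 2.5 N there. Swing 5 held 4.4–4.8 N, and backing off 1 mm did not change it. The lever was unloaded on the way back, so that notch caught.
- **At the end:** the lever measured 0.003 rad by triangulation, so it is at rest. The fingers are open and the arm is clear. The bystanders look unmoved in the pictures.

**Points that disagree:**
- **Stiffening swing:** I first clearly felt it stiffen in swing 4, which read literally would have meant six swings. Swing 4's hold force pointed to about 70 N, more than one notch can add, so I took light contact to have begun in swing 3. A sixth swing would have ended near 190 N, so I stopped at five. I could not confirm the swing 3 contact at the 0.30 rad hold; only its slightly higher end force (about 0.6 N) suggested it.
- **Plate travel:** the camera estimate was about 11 mm, against 12.5 mm for five notches and 10 mm for four. Plate or frame give under load could explain the gap, but I did not check. An early swing that failed to catch would also fit.

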